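# Find and open the unlocked fume-intake panel

### The job

One of the four identical panels on top of the fume-intake box has been unlocked so that the fan can draw air. Press on one half of each panel with the fingertips until you find the one that rocks, then push that panel open about its middle pivot until it stands upright, either way round, and leave it standing. Do not lift or displace the other things on the cart or the box, and leave the fan switch off.

Things in the scene. Friction and masses are not known exactly. Their poses are not given: they have to be found in the camera images.
- intake: the fume-intake box: a grey sheet-metal box 142 mm (its x) by 462 mm (its y), 65 mm high, fixed to the cart. Origin at the centre of its underside, z up, -x side towards the robot. Its flat top has four identical openings in a row along its y, each closed by a slotted aluminium panel, and a solid bridge 68 mm wide in the middle. Bars 13 mm wide separate the panels of a pair; rims 20 mm wide run round the outside.
- panel_1 (a point): centre of the closed top face of a panel place, fixed on the box at its y = +170 mm, 65 mm up. Each panel is 100 mm (box x) by 80 mm (box y), 4 mm thick, flush with the box top, in an opening 1 mm wider all round. Every panel has a pivot across its middle, along the box's y, 2 mm under its top face, with small pins at both ends. Three panels are locked rigid; one, not known beforehand, is unlocked. This point does not move with the panel.
- panel_2 (a point): centre of the closed top face of a panel place, fixed on the box at its y = +75 mm, 65 mm up. Each panel is 100 mm (box x) by 80 mm (box y), 4 mm thick, flush with the box top, in an opening 1 mm wider all round. Every panel has a pivot across its middle, along the box's y, 2 mm under its top face, with small pins at both ends. Three panels are locked rigid; one, not known beforehand, is unlocked. This point does not move with the panel.
- panel_3 (a point): centre of the closed top face of a panel place, fixed on the box at its y = -75 mm, 65 mm up. Each panel is 100 mm (box x) by 80 mm (box y), 4 mm thick, flush with the box top, in an opening 1 mm wider all round. Every panel has a pivot across its middle, along the box's y, 2 mm under its top face, with small pins at both ends. Three panels are locked rigid; one, not known beforehand, is unlocked. This point does not move with the panel.
- panel_4 (a point): centre of the closed top face of a panel place, fixed on the box at its y = -170 mm, 65 mm up. Each panel is 100 mm (box x) by 80 mm (box y), 4 mm thick, flush with the box top, in an opening 1 mm wider all round. Every panel has a pivot across its middle, along the box's y, 2 mm under its top face, with small pins at both ends. Three panels are locked rigid; one, not known beforehand, is unlocked. This point does not move with the panel.
- flap_loose (a joint): angle (rad) of the unlocked panel: 0 shut; positive: far (+x) half down, robot-side half up; negative: the other way; stops at +-1.5 (upright, 50 mm above the box). Balanced, no spring, stays where left; turns at 2 to 3 N pressed 25 mm from the pivot. A finger pushing its raised edge level can bind by friction below 0.9: press the low half deep, or push rising along the arc. Hollow below, 55 mm.
- heat_sink_mid (a point): bystander: a finned copper heat sink 38 x 40 mm, 26 mm high, standing loose on the middle bridge of the intake box, between panel_2 and panel_3; point at its centre
- tip_cup_mid (a point): bystander: a round brass cup 60 mm across, 43 mm high, standing loose on the cart close to the middle of the intake box's robot-side wall; point at its centre
- parts_bin_mid (a point): bystander: a clear acrylic bin 110 x 160 mm, 45 mm high, loose on the cart beyond the box; point at its centre
- board_mid (a point): bystander: a loose circuit board 90 x 120 mm, up to 17 mm high, lying beyond the box; point at the centre of the bare board
- iron_stand_mid (a point): bystander: a steel base 100 x 75 mm with a chrome coil and a black iron in it leaning away from the box, about 180 mm high, loose at the robot's left; point above the base's centre, 30 mm above the cart
- solder_spool_mid (a point): bystander: a grey spool 54 mm across, 40 mm high, loose at the robot's right; point at its centre
- driver_grip (a point): bystander: a screwdriver 160 mm long lying loose at the front right; point on its handle
- fan_switch (a joint): bystander: the red toggle of the fume fan on a small grey block at the robot's right; 0 is off (leaning towards the robot), grows to 0.9 when pushed over

How it is judged:
By the outcome, as a careful person would: the job done as asked, in the order asked, and still so for the second after the job is handed in, with the robot touching nothing.
It also fails if it takes over 51 s, if anything falls off the work surface, if the arm or the gripper's body presses on something with over 40 N, if the wrist force passes 120 N, or if a joint passes its speed limit or range.

### The arm

A 6-joint arm with a two-finger parallel gripper is mounted at the origin on the work surface. World frame = base frame: x ahead of the robot, y to its left, z up, the work surface at z = 0. Lengths are in mm, angles in rad, forces in N, time in s.
With the tool pointing down it reaches from about 275 to 1000 mm from the base axis. Payload 8.4 kg.
Tool frame: the origin (TCP) lies midway between the tips of the shut fingers; the grasp point (between the pads) lies 19 mm behind it; z points along the fingers, y is the line along which they close (so a half turn about z gives the same grasp; the last joint's range is limited). The gripper opens to 85 mm and grips with 20 to 120 N. Pads are 22 mm wide; open, the fingers measure 114 mm over their backs; the gripper's body (76 mm by 85 mm) begins 54 mm behind the grasp point. The pads swing forward as they close: fully open they stand 13 mm farther back than shut.
Start: joints at [-1.249, 0.353, 1.633, -0, 1.155, -0.002], TCP at [198.856, -592.524, 231.281] pointing down, gripper open.
Joint ranges: [-2.63, 2.63], [-0.92, 2.1], [0.06, 2.66], [-1.3, 4.44], [0, 2.69], [-3.02, 3.02]. Speed limits (rad/s): [2.22, 2.22, 2.79, 3.14, 3.14, 3.14].

### API

Orientations are given as [roll, pitch, yaw] about the fixed x, y, z axes, in that order (R = Rz(yaw) Ry(pitch) Rx(roll)).
In Python, from rig import monitor, imaging, r gives the robot as it stands.
- The arm moves only by the tool drive_tool, never from a script. Its argument "plan" is a list of rows, each an object of numbers: "x", "y", "z": the shift along the tool's x, y, z in units of 50 mm (1.0 is 50 mm); "ax", "ay", "az": the turn, a rotation vector about the tool's x, y, z in units of 6 degrees (1.0 is 6 degrees); "hand": the finger opening in mm, from 0 to 85.4. In form: [{"x": .., "y": .., "z": .., "ax": .., "ay": .., "az": .., "hand": ..}, ...]. A call has 1 to 8 rows; each row is the pose to reach, as a shift and turn from the pose commanded when the call began, along the tool's axes at that moment; what a row does not reach only later rows make up. A row lasts 1/10 s, in which the tool goes at most 50 mm and 8.59 degrees, less where a joint would pass 70% of its speed; a pose out of reach is approached as far as the arm can. A call with a gripper value outside its range is refused whole. The fingers move at their own pace and stop on an object; "grip_force" is the grip in N (left out, the last holds). Time passes only in rows, so rows that repeat a pose let the fingers close. It gives the time, the measured TCP pose, the force, the opening and the grip force at its end, in the units of the state.
- monitor.sense(): the state, without advancing time (a new reading comes with each control period).
- imaging.grab_frame(name): name is "scene" or "top" or "wrist"; returns the picture (480x640x3 uint8, red, green, blue); there is no depth.
- imaging.camera_info(name): a dict with "mtx" (3x3 intrinsics, pixels), "dist" ([k1, k2, p1, p2, k3] as OpenCV has them; the pictures are not rectified), "R" (3x3) and "t" (3): a world point X has camera coordinates R X + t. Camera axes: x right, y down, z forward; pixel columns grow to the right and rows downward; lengths in mm; the calibration is good to about 2 mm. A picture is of the moment at which its call begins: read the wrist's pose just before it. camera_info takes no time and is no camera call; for the wrist camera it gives the pose at the moment of the call.
- r.sign_off(): hands the job in; it is judged then, once.
The state is a dict: "clock": time; "qpos": joint angles; "qvel": joint speeds; "joint_efforts": joint torques, N m; "eef_pos": TCP position; "tcp_rot": TCP orientation; "contact_force": force on the tool from outside, world axes, zero at the start; "wrist_torque": the same for the moment, N m; "opening": opening from 0.0 (shut) to 1.0 (fully open); "grasp_force": force on a finger pad.
Only numpy, scipy, OpenCV 4.12 (cv2) and the standard library are available. Lean on these libraries where they do the work, as an engineer would, in place of code of your own. Each camera call takes 0.05 s, during which the arm holds its last target. There are 200 camera calls.

## Working session

There is one attempt and no reset: what is moved stays moved. The work goes in short steps, Python scripts to look and compute and a tool call to move; the robot and the scene stay as the last step left them, time stands still between calls to the robot, and variables do not carry over. Pictures are saved under pics/ and viewed, at most 10 in all, crops included, and the job is handed in when it is done.

Besides the shell and the picture viewer there is one more tool, called as a command line: name --argument value ..., lists and objects as JSON in quotes. drive_tool: Moves the arm, as the interface text tells. Its arguments: {"type":"object","properties":{"plan":{"type":"array","items":{"type":"object","properties":{"x":{"type":"number"},"y":{"type":"number"},"z":{"type":"number"},"ax":{"type":"number"},"ay":{"type":"number"},"az":{"type":"number"},"hand":{"type":"number"}}}},"grip_force":{"type":"number"}},"required":["plan"]}

```bash
mkdir -p pics; python3 - <<'E'
from rig import monitor, imaging, r
import cv2
s=monitor.sense(); print(s)
for n in ("top","scene"):
    im=imaging.grab_frame(n); cv2.imwrite(f"pics/{n}0.png",im[:,:,::-1])
    c=imaging.camera_info(n); print(n,c)
E
```

```text
{'clock': 0.0, 'qpos': array([-1.24943164e+00,  3.53643780e-01,  1.63413050e+00,  1.61578285e-05,
        1.15515306e+00, -2.41317649e-03]), 'qvel': array([-0.00083349, -0.00017057,  0.00130471, -0.00090798,  0.00018834,
       -0.00114822]), 'joint_efforts': array([ 3.57973535e-03, -6.05244040e+01, -3.42062438e+01,  1.69772379e-04,
        9.18434904e-03,  1.30999732e-05]), 'eef_pos': array([ 198.69643674, -592.0919486 ,  230.56594075]), 'tcp_rot': array([-3.14025800e+00, -1.79941750e-05,  3.23771319e-01]), 'contact_force': array([-0.33200783,  0.09471295,  1.08304781]), 'wrist_torque': array([ 0.06403305, -0.00827588,  0.01348322]), 'grasp_force': 0.0, 'opening': 1.0033615222688121}
top {'mtx': array([[486.99384835,   0.        , 322.75600786],
       [  0.        , 486.99384835, 243.6021821 ],
       [  0.        ,   0.        ,   1.        ]]), 'dist': array([-0.02316486,  0.        ,  0.        ,  0.        ,  0.        ]), 'R': array([[ 0.00743654, -0.99984347,  0.01605437],
       [-0.99024456, -0.0095972 , -0.13900935],
       [ 0.13914167, -0.014864  , -0.99016093]]), 't': array([ -38.83669427,  523.03940169, 1026.56374699])}
scene {'mtx': array([[483.31807758,   0.        , 314.74049376],
       [  0.        , 483.31807758, 247.08170799],
       [  0.        ,   0.        ,   1.        ]]), 'dist': array([-0.11846666,  0.        ,  0.        ,  0.        ,  0.        ]), 'R': array([[-0.62959359,  0.77681997, -0.0127531 ],
       [ 0.43760822,  0.34101191, -0.83199154],
       [-0.64195869, -0.52939741, -0.55464172]]), 't': array([ 324.16582628, -148.88665124, 1492.53227297])}
```

View pics/top0.png

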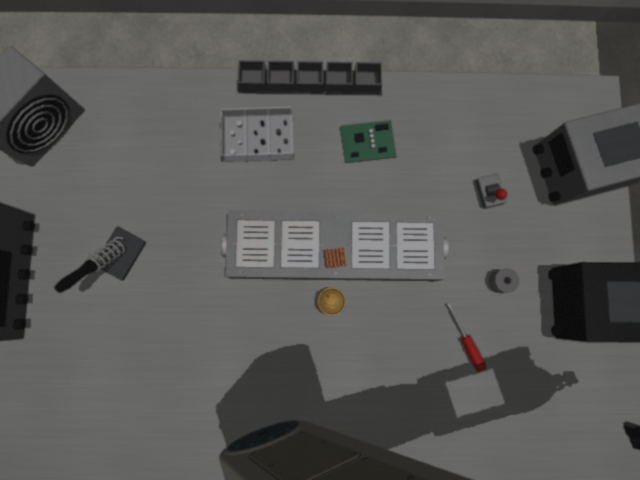

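View pics/scene0.png

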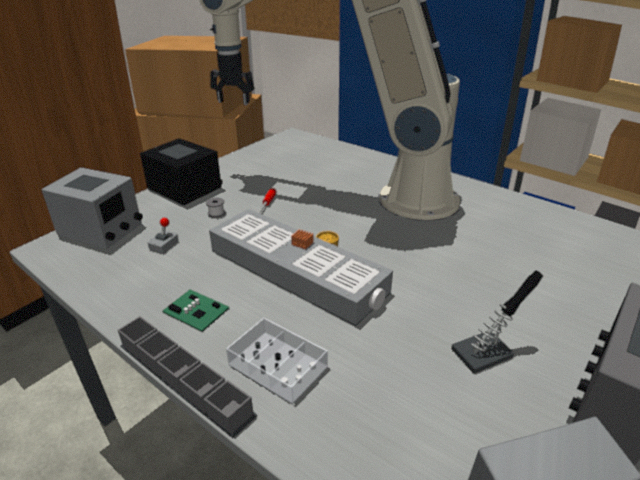

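The top view shows the box at columns 226–444, rows 211–279, with the panel centres near (256,244), (300,244), (370,245) and (415,246). The heat sink is at (335,258) and the cup at (331,301). I'll enlarge the box next.

```bash
python3 - <<'E'
import cv2
im=cv2.imread("pics/top0.png")[200:320,210:460]
cv2.imwrite("pics/crop.png",cv2.resize(im,None,fx=3.2,fy=3.2,interpolation=cv2.INTER_CUBIC))
E
```

```text
(no output)
```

View pics/crop.png

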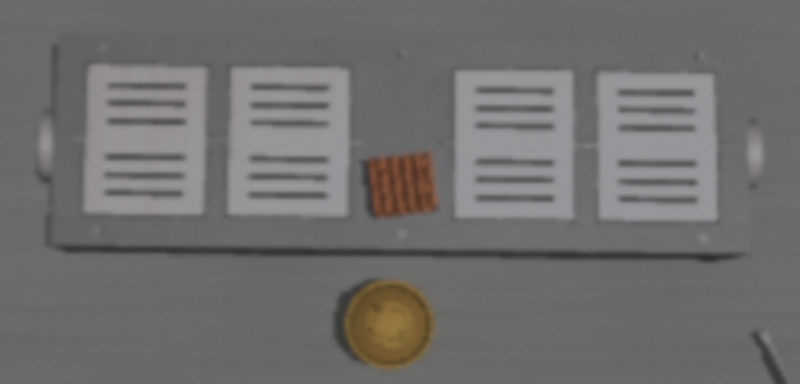

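In the crop (scale 3.2, offset 210,200) the four panels' corners are clear. I'll fit the box pose from all 16 corners.

```bash
cat > h.py <<'E'
import numpy as np, cv2
from rig import monitor, imaging, r
def pix2w(name,px,z):
    c=imaging.camera_info(name)
    u=cv2.undistortPoints(np.float64(px).reshape(-1,1,2),c["mtx"],c["dist"])[:,0]
    d=np.c_[u,np.ones(len(u))]@c["R"]; o=-c["R"].T@c["t"]
    return (o+d*((z-o[2])/d[:,2])[:,None])
def fit(P,Q):  # rigid 2D Q=R P+t
    p,q=P.mean(0),Q.mean(0); a=(P-p);b=(Q-q)
    th=np.arctan2((a[:,0]*b[:,1]-a[:,1]*b[:,0]).sum(),(a*b).sum())
    R=np.array([[np.cos(th),-np.sin(th)],[np.sin(th),np.cos(th)]]); return th,R,q-R@p
def tool(target,yaw=None):  # print shift in tool units
    s=monitor.sense(); R=cv2.Rodrigues(np.zeros(3))[0]
    from scipy.spatial.transform import Rotation as Ro
    R=Ro.from_euler("xyz",s["tcp_rot"]).as_matrix()
    return R.T@(np.array(target)-s["eef_pos"])/50
E
python3 - <<'E'
from h import *
d=np.array([(87,66),(208,67),(205,215),(83,214),(231,67),(350,68),(347,216),(227,215),(455,70),(573,70),(574,218),(455,218),(597,72),(715,72),(718,220),(600,220)],float)
px=(d+.5)/3.2-.5+[210,200]
W=pix2w("top",px,65)[:,:2]
P=np.array([(x,y+s) for y in(170,75,-75,-170) for x,s in((50,40),(50,-40),(-50,-40),(-50,40))],float)
th,R,t=fit(P,W); print("yaw",th,"c",t,"resid",np.round(W-(P@R.T+t),1).tolist())
for i,y in enumerate((170,75,-75,-170)):
    print(i+1,[np.round(R@[x,y]+t,1) for x in(-30,0,30)])
print("hs",pix2w("top",[((402+.5)/3.2+209.5,(185)/3.2+199.5)],85),"cup",pix2w("top",[((389)/3.2+209.5,(323)/3.2+199.5)],43))
q=R@[30,-170]+t
print("to p4 far, z=100",tool([*q,100]),"z120")
E
```

```text
yaw -0.000818886851758861 c [518.39017436 -60.58752016] resid [[-0.7, 0.5], [-0.5, -0.2], [0.4, -0.4], [0.3, -0.1], [-0.3, -0.5], [-0.1, 0.0], [0.7, 1.1], [0.6, 0.2], [-0.6, -0.2], [0.3, 0.6], [0.8, 1.0], [0.0, -0.2], [-0.9, -0.6], [0.0, -0.1], [0.4, 0.2], [-0.4, -1.3]]
1 [array([488.5, 109.4]), array([518.5, 109.4]), array([548.5, 109.4])]
2 [array([488.5,  14.4]), array([518.5,  14.4]), array([548.5,  14.4])]
3 [array([ 488.3, -135.6]), array([ 518.3, -135.6]), array([ 548.3, -135.6])]
4 [array([ 488.3, -230.6]), array([ 518.3, -230.6]), array([ 548.3, -230.6])]
hs [[488.09030145 -59.86027587  85.        ]] cup [[400.00804098 -52.931985    43.        ]]
to p4 far, z=100 [ 8.9275033  -4.62672306  2.61892154] z120
```

drive_tool --plan '[{"x": 1, "y": -0.5, "az": 1.2, "hand": 0}, {"x": 2, "y": -1, "az": 2.4, "hand": 0}, {"x": 3, "y": -1.5, "az": 3.1, "hand": 0}, {"x": 4, "y": -2, "az": 3.1, "hand": 0}, {"x": 5, "y": -2.5, "az": 3.1, "hand": 0}, {"x": 6, "y": -3.1, "az": 3.1, "hand": 0}, {"x": 7, "y": -3.6, "az": 3.1, "hand": 0}, {"x": 8, "y": -4.2, "az": 3.1, "hand": 0}]'

```text
invalid input
```

drive_tool --plan '[{"x": 0.2, "z": 0.6, "hand": 0}, {"x": 0.4, "z": 1.2, "hand": 0}, {"x": 0.6, "z": 1.8, "hand": 0}, {"x": 0.8, "z": 2.2, "hand": 0}, {"x": 0.8, "z": 2.2, "hand": 0}, {"x": 0.8, "z": 2.2, "hand": 0}]'

```text
invalid input
```

```bash
python3 - <<'E'
from h import *
s=monitor.sense(); print({k:np.round(s[k],3) for k in("clock","eef_pos","tcp_rot","contact_force","opening")})
print(tool([548,-230.6,75]))
E
```

```text
{'clock': np.float64(0.1), 'eef_pos': array([ 198.719, -592.1  ,  230.643]), 'tcp_rot': array([-3.14 , -0.   ,  0.324]), 'contact_force': array([0.042, 0.193, 0.405]), 'opening': np.float64(0.999)}
[ 8.92281108 -4.62791427  3.11892335]
```

drive_tool --plan '[{"x": 1, "y": -0.5, "z": 0, "ax": 0, "ay": 0, "az": 1.2, "hand": 0}, {"x": 2, "y": -1, "z": 0, "ax": 0, "ay": 0, "az": 2.4, "hand": 0}, {"x": 3, "y": -1.5, "z": 0, "ax": 0, "ay": 0, "az": 3.1, "hand": 0}, {"x": 4, "y": -2, "z": 0, "ax": 0, "ay": 0, "az": 3.1, "hand": 0}, {"x": 5, "y": -2.5, "z": 0, "ax": 0, "ay": 0, "az": 3.1, "hand": 0}, {"x": 6, "y": -3.1, "z": 0, "ax": 0, "ay": 0, "az": 3.1, "hand": 0}, {"x": 7, "y": -3.6, "z": 0, "ax": 0, "ay": 0, "az": 3.1, "hand": 0}, {"x": 8, "y": -4.2, "z": 0, "ax": 0, "ay": 0, "az": 3.1, "hand": 0}]'

```text
clock: 0.9
eef_pos: [477.7, -303.1, 231.1]
tcp_rot: [-3.142, 0.0, -0.001]
contact_force: [0.4, -0.8, 0.4]
opening: -0.001
grasp_force: 0.0
```

drive_tool --plan '[{"x": 0.5, "y": -0.5, "z": 0.5, "ax": 0, "ay": 0, "az": 0, "hand": 0}, {"x": 1.0, "y": -1.0, "z": 1.0, "ax": 0, "ay": 0, "az": 0, "hand": 0}, {"x": 1.4, "y": -1.45, "z": 1.6, "ax": 0, "ay": 0, "az": 0, "hand": 0}, {"x": 1.4, "y": -1.45, "z": 2.3, "ax": 0, "ay": 0, "az": 0, "hand": 0}, {"x": 1.4, "y": -1.45, "z": 2.9, "ax": 0, "ay": 0, "az": 0, "hand": 0}, {"x": 1.4, "y": -1.45, "z": 2.9, "ax": 0, "ay": 0, "az": 0, "hand": 0}, {"x": 1.4, "y": -1.45, "z": 2.9, "ax": 0, "ay": 0, "az": 0, "hand": 0}]'

```text
clock: 1.6
eef_pos: [546.5, -232.4, 86.3]
tcp_rot: [-3.141, 0.001, -0.001]
contact_force: [-0.1, -0.6, 0.2]
opening: 0.001
grasp_force: 0.0
```

drive_tool --plan '[{"x": 0, "y": 0, "z": 0.2, "ax": 0, "ay": 0, "az": 0, "hand": 0}, {"x": 0, "y": 0, "z": 0.36, "ax": 0, "ay": 0, "az": 0, "hand": 0}, {"x": 0, "y": 0, "z": 0.42, "ax": 0, "ay": 0, "az": 0, "hand": 0}, {"x": 0, "y": 0, "z": 0.46, "ax": 0, "ay": 0, "az": 0, "hand": 0}, {"x": 0, "y": 0, "z": 0.46, "ax": 0, "ay": 0, "az": 0, "hand": 0}]'

```text
clock: 2.1
eef_pos: [546.6, -232.6, 65.0]
tcp_rot: [3.141, -0.0, -0.001]
contact_force: [-6.4, 1.2, 17.1]
opening: 0.0
grasp_force: 8.5
```

drive_tool --plan '[{"x": 0, "y": 0, "z": -0.4, "ax": 0, "ay": 0, "az": 0, "hand": 0}, {"x": 0, "y": -0.9, "z": -0.4, "ax": 0, "ay": 0, "az": 0, "hand": 0}, {"x": 0, "y": -1.9, "z": -0.4, "ax": 0, "ay": 0, "az": 0, "hand": 0}, {"x": 0, "y": -1.9, "z": -0.3, "ax": 0, "ay": 0, "az": 0, "hand": 0}, {"x": 0, "y": -1.9, "z": -0.15, "ax": 0, "ay": 0, "az": 0, "hand": 0}, {"x": 0, "y": -1.9, "z": -0.05, "ax": 0, "ay": 0, "az": 0, "hand": 0}, {"x": 0, "y": -1.9, "z": 0, "ax": 0, "ay": 0, "az": 0, "hand": 0}, {"x": 0, "y": -1.9, "z": 0, "ax": 0, "ay": 0, "az": 0, "hand": 0}]'

```text
clock: 2.9
eef_pos: [546.7, -138.3, 62.8]
tcp_rot: [-3.141, 0.0, -0.002]
contact_force: [0.6, -0.3, -0.3]
opening: -0.003
grasp_force: 0.0
```

Panel 4 is rigid: it gave 17 N at z 65.0. Panel 3 gave way with almost no force, so it is the unlocked one. I'll press it deeper.

drive_tool --plan '[{"x": 0.04, "y": 0, "z": 0.1, "ax": 0, "ay": 0, "az": 0, "hand": 0}, {"x": 0.04, "y": 0, "z": 0.2, "ax": 0, "ay": 0, "az": 0, "hand": 0}, {"x": 0.04, "y": 0, "z": 0.3, "ax": 0, "ay": 0, "az": 0, "hand": 0}, {"x": 0.04, "y": 0, "z": 0.3, "ax": 0, "ay": 0, "az": 0, "hand": 0}]'

```text
clock: 3.3
eef_pos: [548.6, -137.5, 47.5]
tcp_rot: [-3.142, 0.001, -0.001]
contact_force: [0.3, -0.1, 0.3]
opening: -0.002
grasp_force: 0.0
```

drive_tool --plan '[{"x": 0, "y": 0, "z": 0.1, "ax": 0, "ay": 0, "az": 0, "hand": 0}, {"x": 0, "y": 0, "z": 0.2, "ax": 0, "ay": 0, "az": 0, "hand": 0}, {"x": 0, "y": 0, "z": 0.3, "ax": 0, "ay": 0, "az": 0, "hand": 0}, {"x": 0, "y": 0, "z": 0.36, "ax": 0, "ay": 0, "az": 0, "hand": 0}, {"x": 0, "y": 0, "z": 0.36, "ax": 0, "ay": 0, "az": 0, "hand": 0}]'

```text
clock: 3.8
eef_pos: [548.4, -137.3, 29.6]
tcp_rot: [-3.141, 0.001, -0.001]
contact_force: [1.0, 0.1, -0.4]
opening: -0.001
grasp_force: 0.0
```

```bash
python3 - <<'E'
from h import *
im=imaging.grab_frame("scene")[190:320,190:410,::-1]
cv2.imwrite("pics/sc1.png",cv2.resize(im,None,fx=3.5,fy=3.5,interpolation=cv2.INTER_CUBIC))
E
```

```text
(no output)
```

View pics/sc1.png

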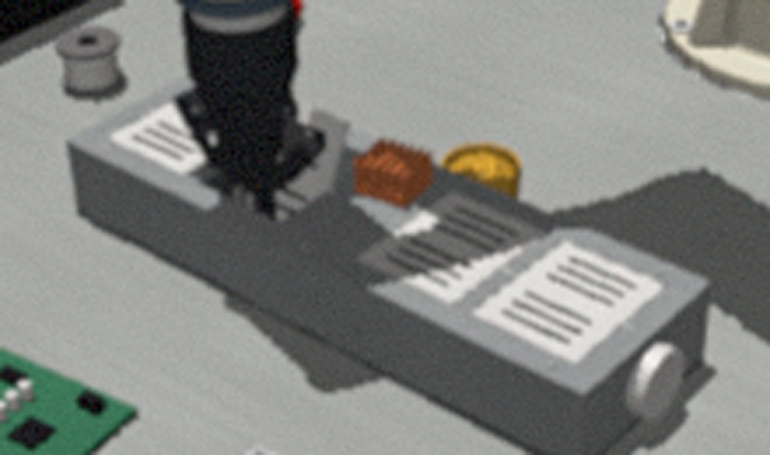

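The panel stands steeply, with its robot-side half raised. I'll retract upwards and go over to the robot side to push it the rest of the way.

drive_tool --plan '[{"x": 0, "y": 0, "z": -0.5, "ax": 0, "ay": 0, "az": 0, "hand": 0}, {"x": 0, "y": 0, "z": -1.3, "ax": 0, "ay": 0, "az": 0, "hand": 0}, {"x": 0, "y": 0, "z": -2.2, "ax": 0, "ay": 0, "az": 0, "hand": 0}, {"x": 0, "y": 0, "z": -2.4, "ax": 0, "ay": 0, "az": 0, "hand": 0}, {"x": -0.9, "y": 0, "z": -2.4, "ax": 0, "ay": 0, "az": 0, "hand": 0}, {"x": -1.8, "y": 0, "z": -2.4, "ax": 0, "ay": 0, "az": 0, "hand": 0}, {"x": -2.1, "y": 0, "z": -2.4, "ax": 0, "ay": 0, "az": 0, "hand": 0}, {"x": -2.1, "y": 0, "z": -2.4, "ax": 0, "ay": 0, "az": 0, "hand": 0}]'

```text
clock: 4.65
eef_pos: [441.4, -137.0, 150.0]
tcp_rot: [-3.141, 0.002, -0.002]
contact_force: [0.3, -0.5, -0.1]
opening: 0.001
grasp_force: 0.0
```

```bash
python3 - <<'E'
from h import *
im=imaging.grab_frame("scene")[190:320,190:410,::-1]
cv2.imwrite("pics/sc2.png",cv2.resize(im,None,fx=3.5,fy=3.5,interpolation=cv2.INTER_CUBIC))
E
```

```text
(no output)
```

View pics/sc2.png

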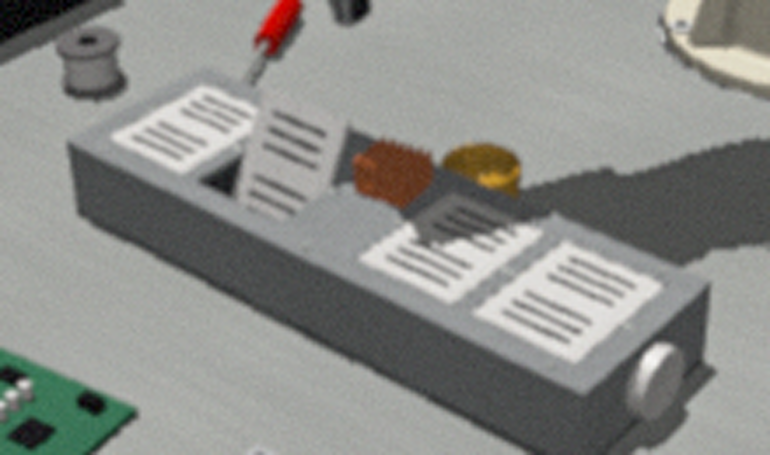

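The panel is standing at about 60°, with nothing else disturbed. Now I'll go down on the robot side and push towards +x.

drive_tool --plan '[{"x": 0, "y": 0, "z": 0.6, "ax": 0, "ay": 0, "az": 0, "hand": 0}, {"x": 0.2, "y": 0, "z": 1.06, "ax": 0, "ay": 0, "az": 0, "hand": 0}, {"x": 0.4, "y": 0, "z": 1.06, "ax": 0, "ay": 0, "az": 0, "hand": 0}, {"x": 0.6, "y": 0, "z": 1.06, "ax": 0, "ay": 0, "az": 0, "hand": 0}, {"x": 0.8, "y": 0, "z": 1.06, "ax": 0, "ay": 0, "az": 0, "hand": 0}, {"x": 0.95, "y": 0, "z": 1.06, "ax": 0, "ay": 0, "az": 0, "hand": 0}, {"x": 1.05, "y": 0, "z": 1.06, "ax": 0, "ay": 0, "az": 0, "hand": 0}, {"x": 1.05, "y": 0, "z": 1.06, "ax": 0, "ay": 0, "az": 0, "hand": 0}]'

```text
clock: 5.5
eef_pos: [497.4, -137.4, 97.8]
tcp_rot: [3.141, -0.002, -0.001]
contact_force: [-0.5, -1.1, -0.4]
opening: -0.004
grasp_force: 0.0
```

drive_tool --plan '[{"x": 0.04, "y": 0, "z": 0, "ax": 0, "ay": 0, "az": 0, "hand": 0}, {"x": 0.08, "y": 0, "z": 0, "ax": 0, "ay": 0, "az": 0, "hand": 0}, {"x": 0.12, "y": 0, "z": 0, "ax": 0, "ay": 0, "az": 0, "hand": 0}, {"x": 0.12, "y": 0, "z": 0, "ax": 0, "ay": 0, "az": 0, "hand": 0}]'

```text
clock: 5.9
eef_pos: [501.7, -137.3, 97.2]
tcp_rot: [-3.141, 0.001, -0.001]
contact_force: [-3.8, -0.4, 3.5]
opening: -0.001
grasp_force: 1.8
```

drive_tool --plan '[{"x": 0.04, "y": 0, "z": 0, "ax": 0, "ay": 0, "az": 0, "hand": 0}, {"x": 0.06, "y": 0, "z": 0, "ax": 0, "ay": 0, "az": 0, "hand": 0}, {"x": 0.06, "y": 0, "z": 0, "ax": 0, "ay": 0, "az": 0, "hand": 0}]'

```text
clock: 6.2
eef_pos: [502.0, -137.1, 96.8]
tcp_rot: [-3.141, 0.007, -0.001]
contact_force: [-14.4, -1.5, 9.8]
opening: -0.003
grasp_force: 6.7
```

The push has stalled at x=502, as predicted for upright, and the force is rising, so the panel is at its stop. I'll back away and check.

drive_tool --plan '[{"x": -0.1, "y": 0, "z": 0, "ax": 0, "ay": 0, "az": 0, "hand": 0}, {"x": -0.4, "y": 0, "z": 0, "ax": 0, "ay": 0, "az": 0, "hand": 0}, {"x": -1.2, "y": 0, "z": -0.2, "ax": 0, "ay": 0, "az": 0, "hand": 0}, {"x": -1.8, "y": 0, "z": -0.9, "ax": 0, "ay": 0, "az": 0, "hand": 0}, {"x": -2.2, "y": 0, "z": -1.8, "ax": 0, "ay": 0, "az": 0, "hand": 0}, {"x": -2.2, "y": 0, "z": -2.0, "ax": 0, "ay": 0, "az": 0, "hand": 0}, {"x": -2.2, "y": 0, "z": -2.0, "ax": 0, "ay": 0, "az": 0, "hand": 0}]'

```text
clock: 6.9
eef_pos: [397.0, -137.9, 199.3]
tcp_rot: [3.14, -0.006, -0.001]
contact_force: [-0.4, -0.6, 0.3]
opening: -0.001
grasp_force: 0.0
```

```bash
python3 - <<'E'
from h import *
a=imaging.grab_frame("scene")[190:320,190:410,::-1]
b=imaging.grab_frame("top")[200:330,220:440,::-1]
cv2.imwrite("pics/sc3.png",cv2.resize(np.vstack([a,b]),None,fx=2.3,fy=2.3,interpolation=cv2.INTER_CUBIC))
E
```

```text
(no output)
```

View pics/sc3.png

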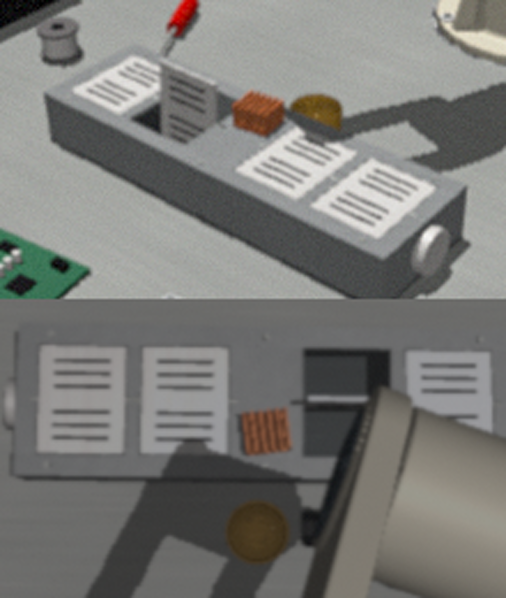

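Panel 3 is upright: it appears as a thin edge-on line in the top view at about (338,400). The heat sink and cup have not moved, and the arm is clear.

```bash
python3 -c "
from rig import r
print(r.sign_off())"
```

```text
the job is handed in; nothing more can be done
None
```

Panel 3 was the unlocked panel; it now stands upright at its stop, the last pictures show the heat sink and cup where they were, the arm went nowhere near the fan switch, and the job is handed in at about 7 s.

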